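Find the heavy side of a rotor on the balancing stand

TASK

On the balancing stand, first press the open keeper bar down over the rotor's spindle until it snaps fully shut. Then take the rotor by its crank handle, turn it a good half turn or more and feel where its hidden heavy side is, and bring that heavy side straight down. Finish there still gripping the handle, with the rotor still and the keeper shut, and do not disturb the other things on the bench.

Things in the scene. Friction and masses are not known exactly. Their poses are not given: they have to be found in the camera images.
- stand: White balancing stand fixed to the bench: base plate 170 x 180 x 15 mm, upright block 60 x 130 mm (x 45 to 105 mm), 122 mm high. Origin on the bench under the rotor's rear face, on the spindle's line; z up; the level spindle runs along its x, 130 mm up. -x is the crank side, +x the upright and keeper. A detent post beside the keeper at x 93 to 103, y -38 to -22 is 167 mm high.
- keeper (a joint): Keeper bar angle in rad: 0 is shut (level, from its hinge along the stand's -y, across the spindle); larger is more open (it swings up, 1.5 at most). The stiff hinge (0.07 N m) stays where it is left. In the last 0.15 rad a sprung ball resists; pressing the tab with about 4 N takes it past, and it snaps on to the hard stop at 0.
- keeper_hinge (a point): Keeper's hinge point, fixed on the stand at (75, 55, 147) mm in its frame; the hinge line runs along the stand's x.
- keeper_tab (a point): Middle of the upper (outer) face of the tab to push, at the free end of the keeper: 24 mm wide, 26 mm long, 8 mm thick, its middle 127 mm from the hinge line; the rest of the bar is 12 mm wide, 8 mm thick, centred on the hinge line.
- rotor (a joint): Rotor angle in rad about the stand's +x, endless: at 0 the crank handle is straight up, at +pi/2 towards the stand's -y, at pi straight down. The bearing drags with 0.17 N m, so it stays where left. A weight sealed inside pulls with 0.10 to 0.16 N m when level with the axis (sine of the angle). Its place relative to the handle differs every time, unseen: feel it in the force needed to turn.
- crank_grip (a point): Grip point on the middle line of the crank handle, 80 mm towards the stand's -x from its origin (55 mm clear of the disc). Black round handle, 18 mm across, x from -36 to -104 mm, parallel to the spindle, 42 mm from its line. The sleeve turns freely on its stud, so it can be gripped and led round the whole circle without turning the gripper.
- axis_point (a point): Fixed point on the spindle's line, 80 mm to the stand's -x from its origin, 130 mm above the bench: centre of the circle of crank_grip. The rotor is a sealed aluminium disc 120 mm across, x from -25 to 0 mm in the stand's frame, with a hub 28 mm across out to x = -33 mm.
- low_point (a point): Fixed point inside the rotor, 38 mm straight below the spindle: where the centre of the hidden weight must come to lie.
- dish: Low round steel dish, 70 mm across, 28 mm high; origin under its centre. Bystander.
- spool: Solder reel standing on its flange, 56 mm across, 40 mm high; origin under its centre. Bystander.
- jar: White jar with black cap, 40 mm across, 50 mm high; origin under its centre. Bystander.
- driver_a: Screwdriver lying flat, 150 mm long along its x. Bystander.
- driver_b: Second screwdriver lying flat, 150 mm long along its x. Bystander.
- tweezers: Dark steel tweezers lying flat, about 135 mm long along its x, 6 mm thick. Bystander.
- board: Green circuit board lying flat, 70 x 110 x 8 mm. Bystander.

How it is judged:
On the way, in this order (a step that is already met when the one before it is completed fails the run):
1. the keeper bar is snapped fully shut (value of joint keeper below 0.03 rad), for 0.2 s.
2. the rotor has been turned by its handle, the handle at some moment some 80 degrees or more round from its start (distance of crank_grip from where it was at the start of the episode above 0.055 m and contact force between the fingers and crank above 0.5 N), for 0.1 s.
At the end, for the whole second after the job is handed in: The keeper is shut (under 0.03 rad), the rotor's hidden heavy side is within 20 degrees of straight down, the rotor stands still (under 0.08 rad/s), and the fingers still grip the crank handle (over 2 N) (value of joint keeper below 0.03 rad and distance between hidden_weight_c0 and low_point below 0.0132 m and contact force between the fingers and crank above 2 N and velocity of joint rotor between -0.08 and 0.08 rad/s); the arm keeps its last pose, push and grip.
It fails at once if a bystander was pushed more than 30 mm (distance of any of dish, spool, jar, driver_a, driver_b, tweezers, board from where it was at the start of the episode above 0.03 m).
It also fails if it takes over 64 s, if anything falls off the work surface, if the arm or the gripper's body presses on something with over 40 N, if the wrist force passes 120 N, or if a joint passes its speed limit or range.

ROBOT

A 6-joint arm with a two-finger parallel gripper is mounted at the origin on the work surface. World frame = base frame: x ahead of the robot, y to its left, z up, the work surface at z = 0. Lengths are in m, angles in rad, forces in N, time in s.
With the tool pointing down it reaches from about 0.425 to 0.95 m from the base axis. Payload 3.5 kg.
Tool frame: the origin (TCP) lies between the finger pads; the fingertips stand 17 mm ahead of it and the grasp point (between the pads) lies 2 mm behind it (ctrl.nose_length is the distance from the TCP to the fingertips, in m); z points along the fingers, y is the line along which they close (so a half turn about z gives the same grasp; the last joint's range is limited). The gripper opens to 85 mm and grips with 20 to 120 N. Pads are 22 mm wide; open, the fingers measure 114 mm over their backs; the gripper's body (76 mm by 85 mm) begins 54 mm behind the grasp point. The pads swing forward as they close: fully open they stand 13 mm farther back than shut.
Start: joints at [1.046, 0.286, 1.577, -0, 1.279, -0.15], TCP at [0.247, 0.628, 0.248] pointing down, gripper open.
Joint ranges: [-2.77, 2.77], [-0.9, 2.22], [0.21, 2.48], [-1.53, 4.67], [0.24, 2.81], [-2.84, 2.84]. Speed limits (rad/s): [2.79, 2.79, 3.14, 3.14, 3.14, 3.14].

INTERFACE

Orientations are given as a 3x3 rotation matrix whose columns are the frame's x, y, z axes.
In Python, from station import ctrl gives the robot as it stands.
- The arm moves only by the tool apply_moves, never from a script. Its argument "steps" is text: rows parted by semicolons, each of 5 numbers parted by spaces: the opening, from 0 (shut) to 1 (fully open), then the shift along the world's x, y, z as a fraction of full scale, then the turn about the world's z as a fraction of full scale. In form: hand tx ty tz turn; .... A call has 1 to 12 rows; each row is the pose to reach, as a shift and turn from the pose commanded when the call began; what a row does not reach only later rows make up. Full scale, the value 1, is 800 mm for a shift and 60 degrees for a turn. A row lasts 1/12 s, in which the tool goes at most 41.7 mm and 7.16 degrees, less where a joint would pass 70% of its speed; a pose out of reach is approached as far as the arm can. A call with a number of a shift or a turn outside -1 to 1 is refused whole. A call with a gripper value outside its range is refused whole. The fingers move at their own pace and stop on an object; "grip_force" is the grip in N (left out, the last holds). Time passes only in rows, so rows that repeat a pose let the fingers close. It gives the time, the measured TCP pose, the force, the opening and the grip force at its end, in the units of the state.
- ctrl.get_state(): the state, without advancing time (a new reading comes with each control period).
- ctrl.read_camera(name): name is "scene" or "top" or "wrist"; returns the picture (400x640x3 uint8, red, green, blue); there is no depth.
- ctrl.get_calibration(name): a dict with "vfov" (degrees; the focal length in pixels is half the picture's height over the tangent of half this angle, whatever the lens; pixels are square), "cx", "cy" (the principal point, pixels), "position" and "rotation" of the camera in the world; the wrist camera has in their place "T_tool_cam" (4x4, takes a point from camera to tool coordinates, whose origin is the TCP and whose axes are the flange's). Camera axes: x right, y up, looking along -z (the intrinsics and any distortion apply to the point x, -y, -z); pixel columns grow to the right and rows downward; lengths in m; the calibration is good to about 2 mm. A picture is of the moment at which its call begins: read the wrist's pose just before it. get_calibration takes no time and is no camera call.
- ctrl.finish_job(): hands the job in; it is judged then, once.
The state is a dict: "time_s": time; "joint_pos": joint angles; "dq": joint speeds; "joint_torque": joint torques, N m; "ee_pos": TCP position; "ee_rot": TCP orientation; "ft_force": force on the tool from outside, world axes, zero at the start; "wrist_torque": the same for the moment, N m; "gripper_width": finger opening in m; "gripper_force": force on a finger pad.
Only numpy, scipy, OpenCV 4.12 (cv2) and the standard library are available. Lean on these libraries where they do the work, as an engineer would, in place of code of your own. Each camera call takes 0.05 s, during which the arm holds its last target. There are 200 camera calls.

## Working session

There is one attempt and no reset: what is moved stays moved. The work goes in short steps, Python scripts to look and compute and a tool call to move; the robot and the scene stay as the last step left them, time stands still between calls to the robot, and variables do not carry over. Pictures are saved under pics/ and viewed, at most 10 in all, crops included, and the job is handed in when it is done.

Besides the shell and the picture viewer there is one more tool, called after ">>>" as name(argument=value, ...) on one line, values as JSON. apply_moves: Moves the arm, as the interface text tells. Its arguments: {"type":"object","properties":{"steps":{"type":"string"},"grip_force":{"type":"number"}},"required":["steps"]}

```bash
mkdir -p pics; python3 - <<'E'
from station import ctrl
import cv2,numpy as np
np.set_printoptions(precision=4,suppress=True)
for n in ["scene","top"]:
    cv2.imwrite(f"pics/{n}0.png",ctrl.read_camera(n)[...,::-1]); print(n,ctrl.get_calibration(n))
print(ctrl.get_calibration("wrist"));s=ctrl.get_state();print(s)
E
```

```text
scene {'vfov': 45.16519676240721, 'cx': 314.94863402482326, 'cy': 205.19387560733247, 'position': array([1.2858, 0.7573, 0.9392]), 'rotation': array([[-0.6413, -0.5042,  0.5784],
       [ 0.7671, -0.4063,  0.4964],
       [-0.0153,  0.7621,  0.6473]])}
top {'vfov': 46.90469986348395, 'cx': 329.3625995745485, 'cy': 201.75284449932275, 'position': array([0.4325, 0.1309, 1.1272]), 'rotation': array([[ 0.0267,  0.9936, -0.1097],
       [-0.9996,  0.0278,  0.0081],
       [ 0.011 ,  0.1095,  0.9939]])}
{'vfov': 68.05570798406309, 'cx': 320.073054280034, 'cy': 195.60998825502418, 'T_tool_cam': array([[ 0.0013,  0.9532,  0.3023,  0.0771],
       [ 1.    , -0.0011, -0.0007,  0.0001],
       [-0.0003,  0.3023, -0.9532, -0.1253],
       [ 0.    ,  0.    ,  0.    ,  1.    ]])}
{'time_s': 0.1, 'joint_pos': array([ 1.046 ,  0.2871,  1.578 ,  0.    ,  1.2786, -0.15  ]), 'dq': array([-0.0012, -0.0024, -0.0025,  0.0003,  0.0012, -0.0005]), 'joint_torque': array([  0.0013, -40.7295, -29.37  ,  -0.0001,   0.0035,  -0.    ]), 'ee_pos': array([0.2468, 0.6277, 0.2471]), 'ee_rot': array([[-0.9306,  0.3661, -0.0011],
       [ 0.3661,  0.9306, -0.0019],
       [ 0.0003, -0.0021, -1.    ]]), 'ft_force': array([0.7126, 0.3271, 0.8907]), 'wrist_torque': array([ 0.0171, -0.0075,  0.0124]), 'gripper_force': 0.0, 'gripper_width': 0.08539202484539797}
```

View pics/scene0.png

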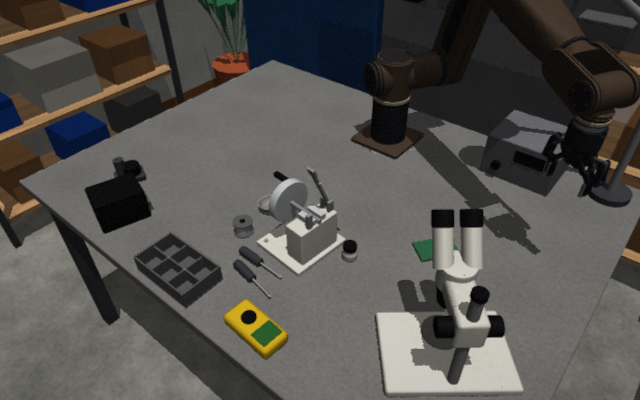

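View pics/top0.png

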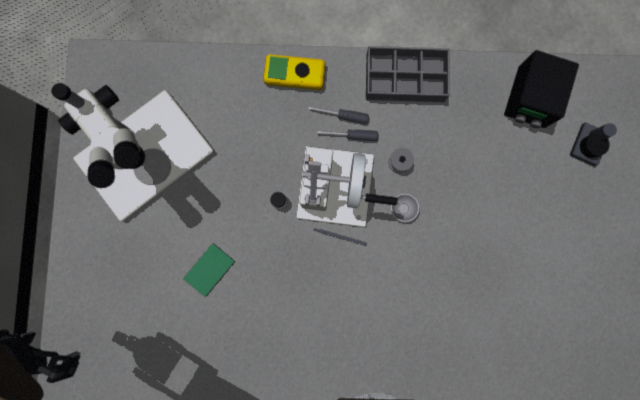

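```bash
python3 - <<'E'
import cv2,numpy as np
a=cv2.imread("pics/top0.png")[135:240,275:435]; b=cv2.imread("pics/scene0.png")[155:275,230:370]
cv2.imwrite("pics/topc.png",cv2.resize(a,(800,525),interpolation=cv2.INTER_CUBIC))
cv2.imwrite("pics/scc.png",cv2.resize(b,(700,600),interpolation=cv2.INTER_CUBIC))
E
```

```text
(no output)
```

View pics/topc.png

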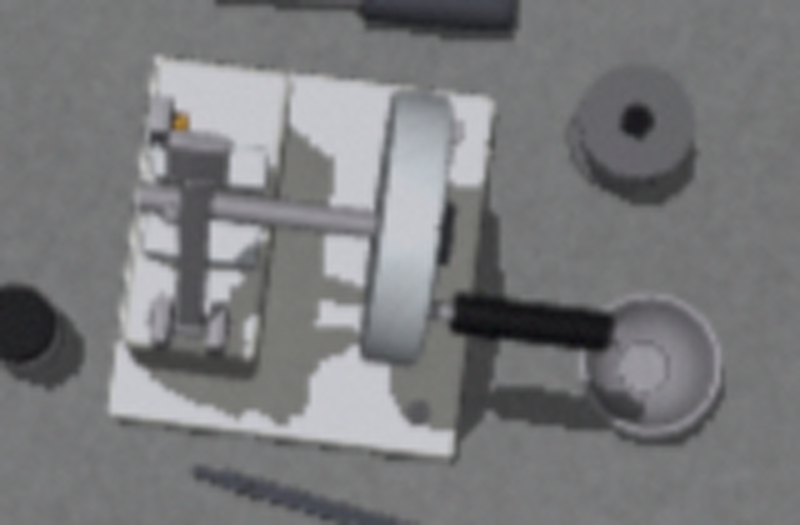

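View pics/scc.png

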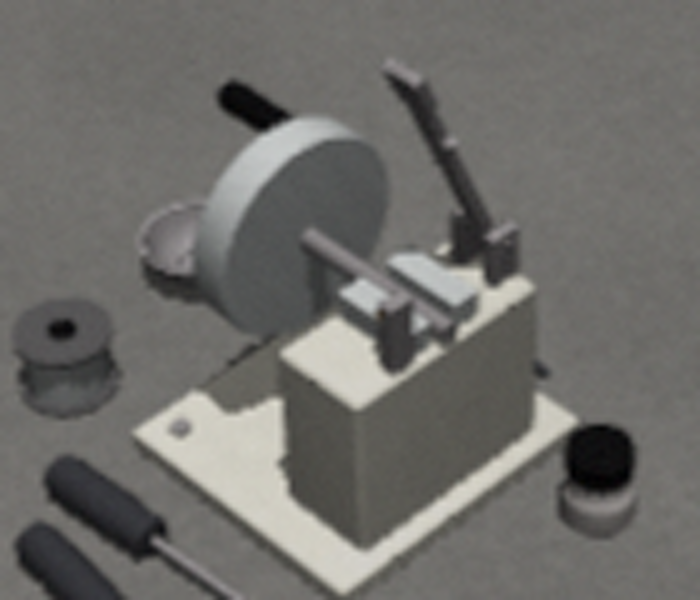

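```bash
cat > h.py <<'E'
from station import ctrl
import numpy as np
from scipy.optimize import least_squares
np.set_printoptions(precision=4,suppress=True)
def proj(n,P):
    c=ctrl.get_calibration(n);f=200/np.tan(np.radians(c['vfov'])/2)
    q=(np.atleast_2d(P)-c['position'])@c['rotation']
    return np.c_[c['cx']+f*q[:,0]/-q[:,2], c['cy']-f*q[:,1]/-q[:,2]]
def T(p,L):
    x,y,a=p[:3];c,s=np.cos(a),np.sin(a)
    return np.atleast_2d(L)/1000@np.array([[c,-s,0],[s,c,0],[0,0,1]]).T+[x,y,0]
def handle(x,t): return [x,-42*np.sin(t),130+42*np.cos(t)]
def keep(r,k,dx=0,n=4): return [75+dx,55-r*np.cos(k)+n*np.sin(k),147+r*np.sin(k)+n*np.cos(k)]
E
python3 - <<'E'
from h import *
def obs(p):
    t,k=p[3:]
    L=[("t",(155,58),[105,-65,122]),("t",(288,75),[45,-65,122]),("t",(255,360),[45,65,122]),("t",(122,345),[105,65,122]),
    ("t",(612,330),handle(-104,t)),("t",(453,313),handle(-36,t)),
    ("s",(360,408),[105,-65,122]),("s",(280,352),[45,-65,122]),("s",(535,288),[105,65,122]),
    ("s",(232,95),handle(-104,t)),("s",(409,74),keep(140,k,0,0)),("t",(198,138),keep(140,k,0,0))]
    return L
def res(p,full=False):
    r=[]
    for n,c,l in obs(p):
        px=np.array(c)/5+([275,135] if n=="t" else [230,155])
        r.append(proj("top" if n=="t" else "scene",T(p,l))[0]-px)
    return np.array(r) if full else np.ravel(r)
for t0 in(-1,-2):
    o=least_squares(res,[.5,.1,1.5,t0,1.1],loss='soft_l1');p=o.x
    print(p,o.cost);print(res(p,True))
np.save("p.npy",p)
for n,l in dict(org=[0,0,0],axis=[-80,0,130],grip=handle(-80,p[3]),tab=keep(127,p[4]),tab0=keep(127,0),hinge=[75,55,147],post=[98,-30,167]).items(): print(n,T(p,l)[0])
# bystanders
c=ctrl.get_calibration("top");f=200/np.tan(np.radians(c['vfov'])/2)
for n,(u,v),z in[("dish",(652,365),.01),("spool",(635,120),.04),("jar",(15,322),.05),("tw1",(195,470),0),("drva tip",(218,0),0)]:
    u=u/5+275;v=v/5+135;d=c['rotation']@[(u-c['cx'])/f,-(v-c['cy'])/f,-1];print(n,c['position']+d*(z-c['position'][2])/d[2])
E
```

```text
[ 0.5922  0.0797  1.4907 -1.1308  1.1569] 6.2892858534135705
[[-0.5436 -0.1047]
 [-0.2946 -0.6108]
 [ 0.0166  0.2881]
 [-0.6123  0.3506]
 [-0.7931  0.0948]
 [-0.5712  0.089 ]
 [-0.6015 -0.6945]
 [-1.2851 -0.9647]
 [ 0.3528 -2.0256]
 [-1.4807 -0.0556]
 [-2.0677 -0.9044]
 [-0.3684  0.0435]]
[ 0.5922  0.0797  1.4907 -1.1308  1.1569] 6.289285853413912
[[-0.5436 -0.1047]
 [-0.2946 -0.6108]
 [ 0.0166  0.2881]
 [-0.6123  0.3506]
 [-0.7931  0.0948]
 [-0.5712  0.089 ]
 [-0.6015 -0.6945]
 [-1.2851 -0.9647]
 [ 0.3528 -2.0256]
 [-1.4807 -0.0556]
 [-2.0677 -0.9044]
 [-0.3684  0.0435]]
org [0.5922 0.0797 0.    ]
axis [0.5858 0.     0.13  ]
grip [0.5479 0.003  0.1479]
tab [0.5907 0.1551 0.2649]
tab0 [0.67   0.1487 0.151 ]
hinge [0.5434 0.1589 0.147 ]
post [0.63  0.175 0.167]
dish [ 0.5457 -0.0639  0.01  ]
spool [ 0.6606 -0.0495  0.04  ]
jar [0.5536 0.243  0.05  ]
tw1 [0.4889 0.1575 0.    ]
drva tip [0.7239 0.1532 0.    ]
```

>>> apply_moves(steps="0 0.36 -0.59 0.07 -1;0 0.36 -0.59 0.07 -1;0 0.36 -0.59 0.07 -1;0 0.36 -0.59 0.07 -1;0 0.36 -0.59 0.07 -1;0 0.36 -0.59 0.07 -1;0 0.36 -0.59 0.07 -1;0 0.36 -0.59 0.07 -1;0 0.36 -0.59 0.07 -1;0 0.36 -0.59 0.07 -1;0 0.36 -0.59 0.07 -1;0 0.36 -0.59 0.07 -1", grip_force=40)

```text
time_s: 1.1
ee_pos: [0.5065, 0.2015, 0.2985]
ee_rot: [[-0.148, 0.989, -0.0], [0.989, 0.148, 0.0], [0.0, -0.0, -1.0]]
ft_force: [0.4, 0.9, -0.0]
gripper_width: -0.0002
gripper_force: 0.0
```

>>> apply_moves(steps="0 0.03 -0.057 -0.023 -0.218;0 0.03 -0.057 -0.023 -0.218;0 0.03 -0.057 -0.023 -0.218;0 0.03 -0.057 -0.023 -0.218")

```text
time_s: 1.43
ee_pos: [0.5299, 0.1572, 0.2793]
ee_rot: [[0.079, 0.997, -0.002], [0.997, -0.079, 0.0], [0.0, -0.002, -1.0]]
ft_force: [0.6, 0.4, 0.7]
gripper_width: -0.0001
gripper_force: 0.0
```

```bash
python3 - <<'E'
from h import *
import cv2
s=ctrl.get_state();print(s['ee_pos'],s['ee_rot'],s['ft_force'],ctrl.nose_length)
a=ctrl.read_camera("scene")[120:240,250:370,::-1]; b=ctrl.read_camera("wrist")[...,::-1]
cv2.imwrite("pics/c1.png",np.hstack([cv2.resize(a,(400,400)),cv2.resize(b,(400,250))[np.r_[0:250,[0]*150]]]))
E
```

```text
[0.5299 0.1572 0.2793] [[ 0.0794  0.9968 -0.0022]
 [ 0.9968 -0.0794  0.0003]
 [ 0.0001 -0.0023 -1.    ]] [0.5505 0.3799 0.7218] 0.017
```

View pics/c1.png

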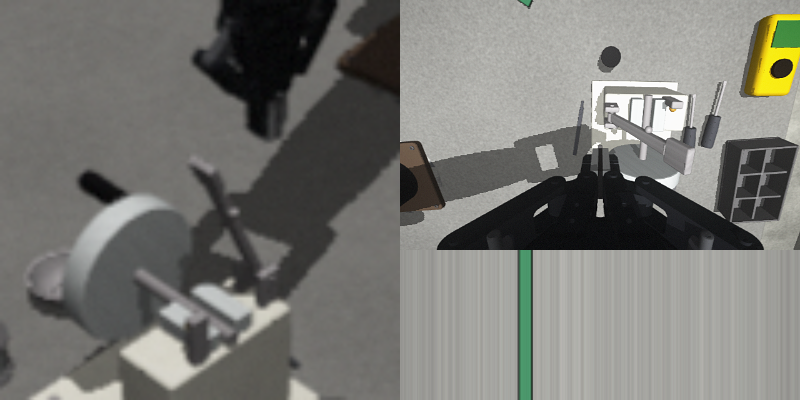

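>>> apply_moves(steps="0 0.03 0 0.001 0;0 0.057 0 0 0;0 0.075 -0.002 -0.009 0;0 0.092 -0.004 -0.019 0;0 0.109 -0.005 -0.034 0;0 0.1245 -0.006 -0.052 0;0 0.137 -0.007 -0.072 0;0 0.146 -0.008 -0.093 0;0 0.1505 -0.0085 -0.108 0;0 0.1505 -0.0085 -0.108 0")

```text
time_s: 2.37
ee_pos: [0.649, 0.1523, 0.1905]
ee_rot: [[0.077, 0.997, -0.005], [0.997, -0.077, -0.0], [-0.001, -0.005, -1.0]]
ft_force: [-0.8, 0.1, -0.3]
gripper_width: 0.0002
gripper_force: 0.0
```

```bash
python3 - <<'E'
from h import *
import cv2
s=ctrl.get_state();print(s['ee_pos'],s['ft_force'])
a=ctrl.read_camera("scene")[120:240,250:370,::-1]; b=ctrl.read_camera("wrist")[...,::-1]
cv2.imwrite("pics/c2.png",np.hstack([cv2.resize(a,(400,400)),cv2.resize(b[100:300,200:400],(400,400))]))
E
```

```text
[0.649  0.1523 0.1905] [-0.7961  0.0892 -0.3169]
```

View pics/c2.png

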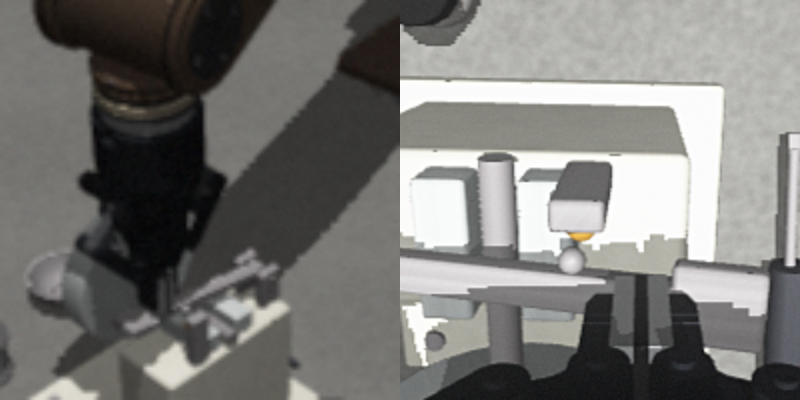

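>>> apply_moves(steps="0 0 0 0.006 0;0 0.0125 -0.001 0.006 0;0 0.0145 -0.001 -0.005 0;0 0.0155 -0.0012 -0.015 0;0 0.016 -0.0012 -0.022 0;0 0.016 -0.0012 -0.028 0;0 0.016 -0.0012 -0.032 0;0 0.016 -0.0012 -0.032 0")

```text
time_s: 3.13
ee_pos: [0.6629, 0.1502, 0.1681]
ee_rot: [[0.079, 0.997, -0.002], [0.997, -0.079, -0.0], [-0.0, -0.002, -1.0]]
ft_force: [-0.2, -0.5, 1.4]
gripper_width: -0.0002
gripper_force: 0.0
```

>>> apply_moves(steps="0 0 0 -0.002 0;0 0 0 -0.004 0;0 0 0 -0.006 0;0 0 0 -0.006 0;0 0 0 -0.006 0")

```text
time_s: 3.55
ee_pos: [0.663, 0.1503, 0.1674]
ee_rot: [[0.079, 0.997, -0.001], [0.997, -0.079, -0.0], [-0.0, -0.001, -1.0]]
ft_force: [-6.5, -1.4, 13.9]
gripper_width: -0.0
gripper_force: 7.0
```

>>> apply_moves(steps="0 0 0 0.05 0;0 0 0 0.1 0;0 0 0 0.15 0;0.5 -0.05 -0.06 0.15 0;1 -0.1 -0.12 0.15 0;1 -0.144 -0.184 0.15 0;1 -0.144 -0.184 0.15 0;1 -0.144 -0.184 0.15 0;1 -0.144 -0.184 0.15 0")

```text
time_s: 4.3
ee_pos: [0.5456, 0.0003, 0.2827]
ee_rot: [[0.083, 0.997, -0.002], [0.997, -0.083, -0.001], [-0.001, -0.002, -1.0]]
ft_force: [-0.1, 0.2, -0.0]
gripper_width: 0.0724
gripper_force: 0.0
```

```bash
python3 - <<'E'
from h import *
import cv2
s=ctrl.get_state();print(s['ee_pos'],s['ft_force'],s['joint_pos'])
a=ctrl.read_camera("scene")[140:260,250:370,::-1]; b=ctrl.read_camera("wrist")[...,::-1]
cv2.imwrite("pics/c3.png",np.hstack([cv2.resize(a,(300,300))[np.r_[0:300,[0]*20]],cv2.resize(b,(500,320))]))
# predicted grip in wrist image
p=np.load("p.npy");P=T(p,[handle(-104,p[3]),handle(-80,p[3]),handle(-36,p[3])])
c=ctrl.get_calibration("wrist");f=200/np.tan(np.radians(c['vfov'])/2)
q=(P-s['ee_pos'])@s['ee_rot'];q=(q-c['T_tool_cam'][:3,3])@c['T_tool_cam'][:3,:3]
print(np.c_[c['cx']+f*q[:,0]/-q[:,2],c['cy']-f*q[:,1]/-q[:,2]]*500/640+[300,0])
E
```

```text
[0.5456 0.0003 0.2827] [-0.1322  0.1825 -0.0115] [-0.1848 -0.0246  1.8573 -0.0012  1.3109 -0.1013]
[[551.7392 165.5263]
 [551.7477 146.2902]
 [551.7644 108.2036]]
```

View pics/c3.png

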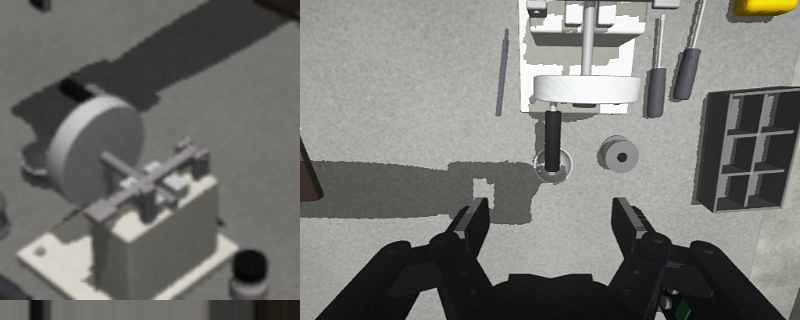

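>>> apply_moves(steps="1 0.003 0.002 0 0;1 0.003 0.002 -0.05 0;1 0.003 0.002 -0.1 0;1 0.003 0.002 -0.14 0;1 0.003 0.002 -0.171 0;1 0.003 0.002 -0.171 0;0 0.003 0.002 -0.171 0;0 0.003 0.002 -0.171 0;0 0.003 0.002 -0.171 0;0 0.003 0.002 -0.171 0;0 0.003 0.002 -0.171 0;0 0.003 0.002 -0.171 0", grip_force=40)

```text
time_s: 5.4
ee_pos: [0.5494, 0.0046, 0.1475]
ee_rot: [[0.079, 0.997, -0.004], [0.997, -0.079, 0.0], [-0.0, -0.004, -1.0]]
ft_force: [-4.0, -0.3, 3.2]
gripper_width: 0.0169
gripper_force: 38.9
```

```bash
cat >> h.py <<'E'
def rd():
    s=ctrl.get_state();p=np.load("p.npy");A=T(p,[-80,0,130])[0]
    g=s['ee_pos']-.002*s['ee_rot'][:,2]; d=g-A
    ys=np.array([-np.sin(p[2]),np.cos(p[2]),0]); y=d@ys; z=d[2]
    th=np.arctan2(-y,z); t=np.array([0,-np.cos(th),-np.sin(th)]); F=s['ft_force']
    ft=t[1]*(F@ys)+t[2]*F[2]
    print("t %.2f th %.3f r %.4f ft %.2f M %.3f"%(s['time_s'],th,np.hypot(y,z),ft,-ft*.042),F,s['ee_pos'],s['gripper_width'],s['gripper_force'])
E
python3 -c "from h import *;rd()"
```

```text
t 5.40 th -1.083 r 0.0415 ft 0.95 M -0.040 [-4.0135 -0.2993  3.1807] [0.5494 0.0046 0.1475] 0.016934001020639734 38.93151819705963
```

```bash
python3 - <<'E'
import numpy as np
t0=-1.083;n=6;st=np.radians(6)
pos=lambda t:np.array([.0419*np.sin(t),-.0034*np.sin(t),.042*np.cos(t)])/.8
for c in range(10):
    a=t0+c*n*st
    print("%.0f:"%np.degrees(a),";".join("0 %.4f %.4f %.4f 0"%tuple(pos(a+i*st)-pos(a)) for i in range(1,n+1)))
E
```

```text
-62: 0 0.0028 -0.0002 0.0047 0;0 0.0061 -0.0005 0.0091 0;0 0.0098 -0.0008 0.0131 0;0 0.0140 -0.0011 0.0167 0;0 0.0185 -0.0015 0.0199 0;0 0.0233 -0.0019 0.0226 0
-26: 0 0.0050 -0.0004 0.0022 0;0 0.0103 -0.0008 0.0038 0;0 0.0157 -0.0013 0.0048 0;0 0.0211 -0.0017 0.0053 0;0 0.0266 -0.0022 0.0052 0;0 0.0321 -0.0026 0.0045 0
10: 0 0.0053 -0.0004 -0.0012 0;0 0.0105 -0.0009 -0.0030 0;0 0.0155 -0.0013 -0.0053 0;0 0.0202 -0.0016 -0.0082 0;0 0.0246 -0.0020 -0.0115 0;0 0.0286 -0.0023 -0.0152 0
46: 0 0.0036 -0.0003 -0.0041 0;0 0.0067 -0.0005 -0.0086 0;0 0.0094 -0.0008 -0.0134 0;0 0.0116 -0.0009 -0.0185 0;0 0.0132 -0.0011 -0.0238 0;0 0.0142 -0.0012 -0.0292 0
82: 0 0.0005 -0.0000 -0.0055 0;0 0.0004 -0.0000 -0.0110 0;0 -0.0003 0.0000 -0.0164 0;0 -0.0015 0.0001 -0.0218 0;0 -0.0033 0.0003 -0.0270 0;0 -0.0056 0.0005 -0.0320 0
118: 0 -0.0028 0.0002 -0.0047 0;0 -0.0061 0.0005 -0.0091 0;0 -0.0098 0.0008 -0.0131 0;0 -0.0140 0.0011 -0.0167 0;0 -0.0185 0.0015 -0.0199 0;0 -0.0233 0.0019 -0.0226 0
154: 0 -0.0050 0.0004 -0.0022 0;0 -0.0103 0.0008 -0.0038 0;0 -0.0157 0.0013 -0.0048 0;0 -0.0211 0.0017 -0.0053 0;0 -0.0266 0.0022 -0.0052 0;0 -0.0321 0.0026 -0.0045 0
190: 0 -0.0053 0.0004 0.0012 0;0 -0.0105 0.0009 0.0030 0;0 -0.0155 0.0013 0.0053 0;0 -0.0202 0.0016 0.0082 0;0 -0.0246 0.0020 0.0115 0;0 -0.0286 0.0023 0.0152 0
226: 0 -0.0036 0.0003 0.0041 0;0 -0.0067 0.0005 0.0086 0;0 -0.0094 0.0008 0.0134 0;0 -0.0116 0.0009 0.0185 0;0 -0.0132 0.0011 0.0238 0;0 -0.0142 0.0012 0.0292 0
262: 0 -0.0005 0.0000 0.0055 0;0 -0.0004 0.0000 0.0110 0;0 0.0003 -0.0000 0.0164 0;0 0.0015 -0.0001 0.0218 0;0 0.0033 -0.0003 0.0270 0;0 0.0056 -0.0005 0.0320 0
```

>>> apply_moves(steps="0 0.0028 -0.0002 0.0047 0;0 0.0061 -0.0005 0.0091 0;0 0.0098 -0.0008 0.0131 0")

```text
time_s: 5.65
ee_pos: [0.5552, 0.004, 0.1557]
ee_rot: [[0.079, 0.997, -0.01], [0.997, -0.079, 0.001], [-0.0, -0.01, -1.0]]
ft_force: [-8.5, -1.2, -0.2]
gripper_width: 0.0165
gripper_force: 39.6
```

>>> apply_moves(steps="0 0.0042 -0.0003 0.0036 0;0 0.0087 -0.0007 0.0068 0;0 0.0135 -0.0011 0.0095 0")

```text
time_s: 5.9
ee_pos: [0.5675, 0.0028, 0.165]
ee_rot: [[0.08, 0.997, -0.006], [0.997, -0.08, -0.0], [-0.001, -0.006, -1.0]]
ft_force: [-6.0, -0.9, 1.5]
gripper_width: 0.0167
gripper_force: 39.8
```

```bash
python3 -c "from h import *;rd()"
```

```text
t 5.90 th -0.464 r 0.0414 ft -4.62 M 0.194 [-5.9841 -0.8971  1.4658] [0.5675 0.0028 0.165 ] 0.016723966907100263 39.7621876001358
```

>>> apply_moves(steps="0 0.0050 -0.0004 0.0022 0;0 0.0103 -0.0008 0.0038 0;0 0.0157 -0.0013 0.0048 0")

```text
time_s: 6.15
ee_pos: [0.5818, 0.0014, 0.1692]
ee_rot: [[0.08, 0.997, -0.0], [0.997, -0.08, -0.001], [-0.001, -0.0, -1.0]]
ft_force: [-3.1, -2.4, -0.7]
gripper_width: 0.0167
gripper_force: 39.6
```

>>> apply_moves(steps="0 0.0054 -0.0004 0.0005 0;0 0.0109 -0.0009 0.0004 0;0 0.0164 -0.0013 -0.0003 0")

```text
time_s: 6.4
ee_pos: [0.5955, 0.0002, 0.1684]
ee_rot: [[0.079, 0.997, 0.0], [0.997, -0.079, -0.001], [-0.001, 0.001, -1.0]]
ft_force: [-1.6, -3.2, -0.2]
gripper_width: 0.0168
gripper_force: 39.5
```

>>> apply_moves(steps="0 0.0053 -0.0004 -0.0012 0;0 0.0105 -0.0009 -0.0030 0;0 0.0155 -0.0013 -0.0053 0")

```text
time_s: 6.65
ee_pos: [0.6076, -0.001, 0.1636]
ee_rot: [[0.079, 0.997, -0.001], [0.997, -0.079, -0.002], [-0.002, -0.0, -1.0]]
ft_force: [-3.2, -5.9, -1.4]
gripper_width: 0.0165
gripper_force: 39.4
```

>>> apply_moves(steps="0 0.0047 -0.0003 -0.0029 0;0 0.0091 -0.0007 -0.0062 0;0 0.0131 -0.0010 -0.0099 0")

```text
time_s: 6.9
ee_pos: [0.6177, -0.002, 0.1552]
ee_rot: [[0.079, 0.997, -0.002], [0.997, -0.079, -0.002], [-0.002, -0.002, -1.0]]
ft_force: [-3.7, -5.3, -1.9]
gripper_width: 0.0166
gripper_force: 39.4
```

>>> apply_moves(steps="0 0.0036 -0.0003 -0.0041 0;0 0.0067 -0.0005 -0.0086 0;0 0.0094 -0.0008 -0.0134 0")

```text
time_s: 7.15
ee_pos: [0.6246, -0.0027, 0.1441]
ee_rot: [[0.079, 0.997, -0.004], [0.997, -0.079, -0.002], [-0.002, -0.004, -1.0]]
ft_force: [-5.4, -5.6, -0.7]
gripper_width: 0.0167
gripper_force: 39.5
```

>>> apply_moves(steps="0 0.0022 -0.0001 -0.0051 0;0 0.0038 -0.0003 -0.0104 0;0 0.0048 -0.0004 -0.0158 0")

```text
time_s: 7.4
ee_pos: [0.6278, -0.003, 0.1313]
ee_rot: [[0.079, 0.997, -0.005], [0.997, -0.079, -0.002], [-0.002, -0.005, -1.0]]
ft_force: [-7.1, -5.5, 0.5]
gripper_width: 0.0166
gripper_force: 39.6
```

```bash
python3 -c "from h import *;rd()"
```

```text
t 7.40 th 1.492 r 0.0423 ft -1.04 M 0.044 [-7.0948 -5.4587  0.5213] [ 0.6278 -0.003   0.1313] 0.016568083411530016 39.64516282081604
```

>>> apply_moves(steps="0 0.0005 0.0000 -0.0055 0;0 0.0004 0.0000 -0.0110 0;0 -0.0003 0.0000 -0.0164 0")

```text
time_s: 7.65
ee_pos: [0.6271, -0.0029, 0.1185]
ee_rot: [[0.079, 0.997, -0.007], [0.997, -0.079, -0.002], [-0.002, -0.007, -1.0]]
ft_force: [-9.3, -5.1, 3.5]
gripper_width: 0.0167
gripper_force: 39.9
```

>>> apply_moves(steps="0 -0.0012 0.0001 -0.0054 0;0 -0.0030 0.0003 -0.0106 0;0 -0.0053 0.0005 -0.0156 0")

```text
time_s: 7.9
ee_pos: [0.6229, -0.0024, 0.1071]
ee_rot: [[0.079, 0.997, -0.007], [0.997, -0.079, -0.002], [-0.002, -0.007, -1.0]]
ft_force: [-11.3, -5.2, 7.9]
gripper_width: 0.0169
gripper_force: 40.4
```

>>> apply_moves(steps="0 -0.0028 0.0002 -0.0047 0;0 -0.0061 0.0005 -0.0091 0;0 -0.0098 0.0008 -0.0131 0")

```text
time_s: 8.15
ee_pos: [0.6166, -0.0018, 0.0984]
ee_rot: [[0.079, 0.997, -0.002], [0.997, -0.079, -0.002], [-0.002, -0.002, -1.0]]
ft_force: [-8.9, -5.2, 11.2]
gripper_width: 0.0169
gripper_force: 40.7
```

>>> apply_moves(steps="0 -0.0042 0.0003 -0.0036 0;0 -0.0087 0.0007 -0.0068 0;0 -0.0135 0.0011 -0.0095 0")

```text
time_s: 8.4
ee_pos: [0.6089, -0.0011, 0.0921]
ee_rot: [[0.08, 0.997, 0.007], [0.997, -0.08, -0.002], [-0.002, 0.007, -1.0]]
ft_force: [-2.1, -4.3, 7.0]
gripper_width: 0.0165
gripper_force: 40.3
```

>>> apply_moves(steps="0 -0.0050 0.0004 -0.0022 0;0 -0.0103 0.0008 -0.0038 0;0 -0.0157 0.0013 -0.0048 0")

```text
time_s: 8.65
ee_pos: [0.5972, -0.0, 0.087]
ee_rot: [[0.08, 0.997, 0.011], [0.997, -0.08, -0.002], [-0.001, 0.011, -1.0]]
ft_force: [5.1, -5.1, -0.5]
gripper_width: 0.0167
gripper_force: 39.7
```

>>> apply_moves(steps="0 -0.0054 0.0004 -0.0005 0;0 -0.0109 0.0009 -0.0004 0;0 -0.0164 0.0013 0.0003 0")

```text
time_s: 8.9
ee_pos: [0.583, 0.0014, 0.0857]
ee_rot: [[0.08, 0.997, 0.008], [0.997, -0.08, -0.001], [-0.001, 0.008, -1.0]]
ft_force: [5.0, -4.2, -4.8]
gripper_width: 0.017
gripper_force: 39.4
```

```bash
python3 -c "from h import *;rd()"
```

```text
t 8.90 th -3.072 r 0.0424 ft -5.60 M 0.235 [ 4.9622 -4.2134 -4.7565] [0.583  0.0014 0.0857] 0.016976668348649287 39.39872682094574
```

>>> apply_moves(steps="0 -0.0053 0.0004 0.0012 0;0 -0.0105 0.0009 0.0030 0;0 -0.0155 0.0013 0.0053 0")

```text
time_s: 9.15
ee_pos: [0.5695, 0.0027, 0.089]
ee_rot: [[0.08, 0.997, 0.005], [0.997, -0.08, -0.001], [-0.0, 0.005, -1.0]]
ft_force: [3.8, -3.8, -6.3]
gripper_width: 0.0166
gripper_force: 39.2
```

>>> apply_moves(steps="0 -0.0047 0.0003 0.0029 0;0 -0.0091 0.0007 0.0062 0;0 -0.0131 0.0010 0.0099 0")

```text
time_s: 9.4
ee_pos: [0.5579, 0.0038, 0.0966]
ee_rot: [[0.08, 0.997, 0.002], [0.997, -0.08, -0.0], [0.0, 0.002, -1.0]]
ft_force: [3.5, -3.7, -7.2]
gripper_width: 0.0167
gripper_force: 39.2
```

>>> apply_moves(steps="0 -0.0036 0.0003 0.0041 0;0 -0.0067 0.0005 0.0086 0;0 -0.0094 0.0008 0.0134 0")

```text
time_s: 9.65
ee_pos: [0.5491, 0.0047, 0.1079]
ee_rot: [[0.079, 0.997, -0.002], [0.997, -0.079, 0.0], [-0.0, -0.002, -1.0]]
ft_force: [0.5, -3.6, -7.1]
gripper_width: 0.0166
gripper_force: 39.2
```

>>> apply_moves(steps="0 -0.0022 0.0001 0.0051 0;0 -0.0038 0.0003 0.0104 0;0 -0.0048 0.0004 0.0158 0")

```text
time_s: 9.9
ee_pos: [0.5448, 0.0051, 0.1209]
ee_rot: [[0.079, 0.997, -0.003], [0.997, -0.079, 0.0], [-0.0, -0.003, -1.0]]
ft_force: [-0.9, -3.3, -8.7]
gripper_width: 0.017
gripper_force: 39.2
```

>>> apply_moves(steps="0 -0.0005 0.0000 0.0055 0;0 -0.0004 0.0000 0.0110 0;0 0.0003 0.0000 0.0164 0")

```text
time_s: 10.15
ee_pos: [0.5448, 0.0051, 0.134]
ee_rot: [[0.079, 0.997, -0.004], [0.997, -0.079, 0.0], [-0.0, -0.004, -1.0]]
ft_force: [-4.7, -3.0, -5.7]
gripper_width: 0.0168
gripper_force: 39.4
```

>>> apply_moves(steps="0 0.0012 -0.0001 0.0054 0;0 0.0030 -0.0003 0.0106 0;0 0.0053 -0.0005 0.0156 0")

```text
time_s: 10.4
ee_pos: [0.549, 0.0047, 0.1468]
ee_rot: [[0.079, 0.997, -0.005], [0.997, -0.079, 0.0], [-0.0, -0.005, -1.0]]
ft_force: [-5.4, -3.8, -4.5]
gripper_width: 0.0171
gripper_force: 39.5
```

```bash
python3 -c "from h import *;rd()"
```

```text
t 10.40 th -1.101 r 0.0416 ft -6.31 M 0.265 [-5.4121 -3.83   -4.4962] [0.549  0.0047 0.1468] 0.01707668155878405 39.53477203845978
```

```bash
cat > fit.py <<'E'
from h import *
D=np.array([[.5552,.1557,-8.5,-.2],[.5675,.165,-6,1.5],[.5818,.1692,-3.1,-.7],[.5955,.1684,-1.6,-.2],[.6076,.1636,-3.2,-1.4],[.6177,.1552,-3.7,-1.9],[.6246,.1441,-5.4,-.7],[.6278,.1313,-7.1,.5],[.6271,.1185,-9.3,3.5],[.6229,.1071,-11.3,7.9],[.6166,.0984,-8.9,11.2],[.6089,.0921,-2.1,7],[.5972,.087,5.1,-.5],[.583,.0857,5,-4.8],[.5695,.089,3.8,-6.3],[.5579,.0966,3.5,-7.2],[.5491,.1079,.5,-7.1],[.5448,.1209,-.9,-8.7],[.5448,.134,-4.7,-5.7],[.549,.1468,-5.4,-4.5]])
x,z=D[:,0],D[:,1]
c=least_squares(lambda p:np.hypot((x-p[0])/.9968,z-p[1])-p[2],[.586,.13,.042]).x;print("circle",c)
for cx,cz in [(c[0],c[1]),(.5858,.128)]:
    th=np.arctan2(x-cx,z-cz)
    M=.042*-(np.cos(th)*D[:,2]-np.sin(th)*D[:,3])
    A=np.c_[np.ones_like(th),np.sin(th),np.cos(th)]
    for m in (np.ones(20,bool),np.arange(20)>0):
        k,_,_,_=np.linalg.lstsq(A[m],M[m],rcond=None)
        # M=b-W sin(th+d)
        d=np.arctan2(-k[2],-k[1]);W=np.hypot(k[1],k[2])
        print("b %.3f W %.3f d %.1fdeg target th %.1fdeg"%(k[0],W,np.degrees(d),np.degrees((np.pi-d+np.pi)%(2*np.pi)-np.pi)))
    print(np.c_[np.degrees(th),M,M-A@k].round(3).tolist())
E
python3 fit.py
```

```text
circle [0.5862 0.1275 0.042 ]
b 0.170 W 0.139 d 16.4deg target th 163.6deg
b 0.169 W 0.138 d 16.6deg target th 163.4deg
[[-47.677, 0.247, 0.006], [-26.487, 0.197, 0.005], [-6.022, 0.133, -0.011], [12.797, 0.064, -0.038], [30.634, 0.086, 0.018], [48.637, 0.043, -0.001], [66.579, 0.063, 0.031], [84.736, 0.048, 0.015], [102.367, 0.06, 0.012], [119.031, 0.06, -0.013], [133.719, 0.082, -0.019], [147.309, 0.085, -0.046], [164.796, 0.201, 0.029], [-175.616, 0.225, 0.006], [-156.53, 0.252, -0.007], [-137.482, 0.313, 0.025], [-117.807, 0.274, -0.031], [-99.014, 0.355, 0.049], [-81.034, 0.267, -0.027], [-62.541, 0.272, 0.004]]
b 0.168 W 0.139 d 16.2deg target th 163.8deg
b 0.168 W 0.139 d 16.4deg target th 163.6deg
[[-47.848, 0.246, 0.005], [-26.317, 0.198, 0.006], [-5.545, 0.132, -0.009], [13.501, 0.063, -0.035], [31.482, 0.084, 0.019], [49.547, 0.04, -0.001], [67.464, 0.06, 0.03], [85.507, 0.044, 0.013], [102.954, 0.056, 0.009], [119.394, 0.056, -0.015], [133.862, 0.08, -0.019], [147.241, 0.085, -0.044], [164.461, 0.201, 0.031], [-176.213, 0.223, 0.007], [-157.318, 0.249, -0.006], [-138.378, 0.311, 0.025], [-118.709, 0.272, -0.032], [-99.825, 0.354, 0.047], [-81.674, 0.265, -0.029], [-62.939, 0.271, 0.003]]
```

```bash
python3 - <<'E'
import numpy as np
t0=np.radians(-62.05);st=np.radians(-134.35/24)
pos=lambda t:np.array([.0419*np.sin(t),-.0034*np.sin(t),.042*np.cos(t)])/.8
for c in range(4):
    a=t0+c*6*st
    print(";".join("0 %.4f %.4f %.4f 0"%tuple(pos(a+i*st)-pos(a)) for i in range(1,7)))
E
```

```text
0 -0.0022 0.0002 -0.0046 0;0 -0.0039 0.0003 -0.0095 0;0 -0.0051 0.0004 -0.0144 0;0 -0.0059 0.0005 -0.0195 0;0 -0.0061 0.0005 -0.0246 0;0 -0.0059 0.0005 -0.0298 0
0 0.0008 -0.0001 -0.0051 0;0 0.0020 -0.0002 -0.0100 0;0 0.0037 -0.0003 -0.0149 0;0 0.0059 -0.0005 -0.0195 0;0 0.0085 -0.0007 -0.0239 0;0 0.0115 -0.0009 -0.0280 0
0 0.0034 -0.0003 -0.0038 0;0 0.0072 -0.0006 -0.0073 0;0 0.0113 -0.0009 -0.0103 0;0 0.0157 -0.0013 -0.0130 0;0 0.0203 -0.0016 -0.0152 0;0 0.0251 -0.0020 -0.0170 0
0 0.0050 -0.0004 -0.0013 0;0 0.0100 -0.0008 -0.0021 0;0 0.0151 -0.0012 -0.0023 0;0 0.0202 -0.0016 -0.0021 0;0 0.0253 -0.0021 -0.0014 0;0 0.0303 -0.0025 -0.0002 0
```

>>> apply_moves(steps="0 -0.0022 0.0002 -0.0046 0;0 -0.0039 0.0003 -0.0095 0;0 -0.0051 0.0004 -0.0144 0;0 -0.0059 0.0005 -0.0195 0;0 -0.0061 0.0005 -0.0246 0;0 -0.0059 0.0005 -0.0298 0")

```text
time_s: 10.9
ee_pos: [0.5445, 0.0051, 0.1242]
ee_rot: [[0.079, 0.997, -0.005], [0.997, -0.079, 0.0], [-0.0, -0.005, -1.0]]
ft_force: [-7.5, -2.4, 0.6]
gripper_width: 0.0169
gripper_force: 40.0
```

>>> apply_moves(steps="0 0.0008 -0.0001 -0.0051 0;0 0.0020 -0.0002 -0.0100 0;0 0.0037 -0.0003 -0.0149 0;0 0.0059 -0.0005 -0.0195 0;0 0.0085 -0.0007 -0.0239 0;0 0.0115 -0.0009 -0.0280 0")

```text
time_s: 11.4
ee_pos: [0.5539, 0.0042, 0.1008]
ee_rot: [[0.079, 0.997, -0.004], [0.997, -0.079, -0.0], [-0.0, -0.004, -1.0]]
ft_force: [-5.7, -4.7, -1.9]
gripper_width: 0.0165
gripper_force: 39.6
```

>>> apply_moves(steps="0 0.0034 -0.0003 -0.0038 0;0 0.0072 -0.0006 -0.0073 0;0 0.0113 -0.0009 -0.0103 0;0 0.0157 -0.0013 -0.0130 0;0 0.0203 -0.0016 -0.0152 0;0 0.0251 -0.0020 -0.0170 0")

```text
time_s: 11.9
ee_pos: [0.5747, 0.0022, 0.0872]
ee_rot: [[0.079, 0.997, -0.002], [0.997, -0.079, -0.001], [-0.001, -0.002, -1.0]]
ft_force: [-4.7, -5.2, -4.4]
gripper_width: 0.017
gripper_force: 39.5
```

>>> apply_moves(steps="0 0.0050 -0.0004 -0.0013 0;0 0.0100 -0.0008 -0.0021 0;0 0.0151 -0.0012 -0.0023 0;0 0.0202 -0.0016 -0.0021 0;0 0.0253 -0.0021 -0.0014 0;0 0.0303 -0.0025 -0.0002 0;0 0.0303 -0.0025 -0.0002 0;0 0.0303 -0.0025 -0.0002 0;0 0.0303 -0.0025 -0.0002 0;0 0.0303 -0.0025 -0.0002 0;0 0.0303 -0.0025 -0.0002 0;0 0.0303 -0.0025 -0.0002 0")

```text
time_s: 12.9
ee_pos: [0.6009, -0.0003, 0.0883]
ee_rot: [[0.079, 0.997, 0.003], [0.997, -0.079, -0.002], [-0.001, 0.004, -1.0]]
ft_force: [-0.5, -6.1, -4.4]
gripper_width: 0.0168
gripper_force: 39.5
```

```bash
python3 - <<'E'
from h import *
import cv2
rd(); s=ctrl.get_state();print(np.degrees(np.arctan2(s['ee_pos'][0]-.5862,s['ee_pos'][2]-.1275)),s['dq'])
a=ctrl.read_camera("scene")[140:260,230:390,::-1]
cv2.imwrite("pics/c4.png",cv2.resize(a,(640,480)))
E
```

```text
t 12.90 th 2.779 r 0.0424 ft 1.53 M -0.064 [-0.4636 -6.0893 -4.3831] [ 0.6009 -0.0003  0.0883] 0.01679512861177731 39.51124906539917
159.4266349752686 [-0.0002 -0.001   0.0012  0.0004  0.002   0.0008]
```

View pics/c4.png

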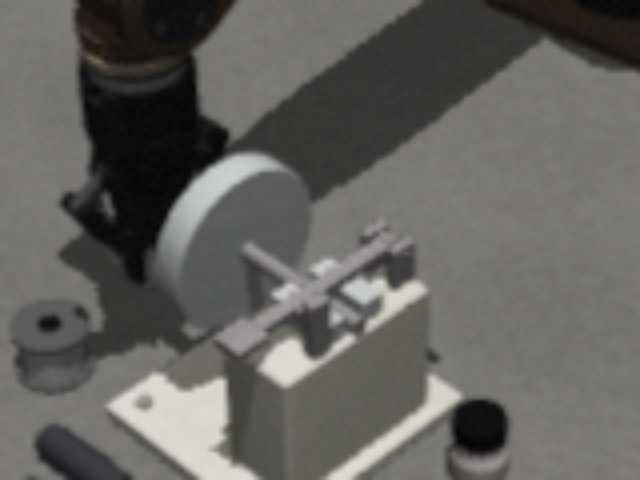

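```bash
python3 - <<'E'
import numpy as np
exec(open('fit.py').read().split("x,z=")[0])
R=np.array([[.5445,.1242,-7.5,.6],[.5539,.1008,-5.7,-1.9],[.5747,.0872,-4.7,-4.4]])
E=np.r_[D,R];sg=np.r_[np.ones(20),-np.ones(3)]
th=np.arctan2(E[:,0]-.5862,E[:,1]-.1275);M=-.042*(np.cos(th)*E[:,2]-np.sin(th)*E[:,3])
k=np.linalg.lstsq(np.c_[sg,np.sin(th),np.cos(th)],M,rcond=None)[0]
print(k,180-np.degrees(np.arctan2(-k[2],-k[1])))
E
```

```text
[ 0.1733 -0.1286 -0.0331] 165.5549850470345
```

>>> apply_moves(steps="0 -0.003 0.0002 -0.0008 0;0 -0.006 0.0005 -0.0015 0;0 -0.006 0.0005 -0.0015 0;0 -0.006 0.0005 -0.0015 0;0 -0.006 0.0005 -0.0015 0;0 -0.006 0.0005 -0.0015 0;0 -0.006 0.0005 -0.0015 0;0 -0.006 0.0005 -0.0015 0;0 -0.006 0.0005 -0.0015 0;0 -0.006 0.0005 -0.0015 0;0 -0.006 0.0005 -0.0015 0;0 -0.006 0.0005 -0.0015 0")

```text
time_s: 13.95
ee_pos: [0.5983, -0.0001, 0.0875]
ee_rot: [[0.08, 0.997, 0.01], [0.997, -0.08, -0.002], [-0.001, 0.01, -1.0]]
ft_force: [6.1, -4.8, -8.0]
gripper_width: 0.0168
gripper_force: 39.4
```

```bash
python3 -c "
from h import *
rd();print(ctrl.get_state()['dq']);print(ctrl.finish_job())"
```

```text
t 13.95 th 2.844 r 0.0424 ft -3.84 M 0.161 [ 6.0991 -4.8437 -7.9909] [ 0.5983 -0.0001  0.0875] 0.016770917278947358 39.41967844963074
[0.0012 0.0001 0.0015 0.0003 0.0005 0.0021]
the job is handed in; nothing more can be done
None
```

I handed the job in at about 14 s with the keeper shut and the rotor still and gripped (39 N). The handle stands at about 163°, which puts the heavy side within a few degrees of straight down by my force fit; no verdict came back.

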